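Tidy the toys into the fitted caddy

TASK

Tidy the three toys into the caddy, each lying flat on the floor of the recess cut for it: the kendama in the short wide recess, the maraca in the long narrow one, and the spinning top in the round one, standing tip up as it stands now. The wooden garlic mallet, the red measuring scoop and the wooden salt shaker only look similar: they belong to the kitchen, so leave them where they are.

Things in the scene. Friction and masses are not known exactly. Their poses are not given: they have to be found in the camera images.
- kendama: TOY: wooden kendama lying flat, 140 mm long (x), 64 wide (y), 40 high, 70 g. 40 mm ball fast on its end (centre x +50), two 40 mm side cups (x -6 to +34, y -32 to +32), 40 mm base cup (x -70 to -56). Grip its bare round handle across y, best at x -25: 20 mm thick, axis 20 mm above the underside. Origin: mid-length, underside; z up. May lie either way round in its recess.
- maraca: TOY: red plastic maraca lying down, 165 mm long (x), 60 g. Closed 46 mm round head with thin white band, centre x +59.5, 23 mm high; flat handle 22 mm wide (y), 16 thick, from the head to x -82.5, its middle 8 mm high there, rising to 18 mm at x +15. Grip the handle across y, best at x +12. Origin: mid-length, underside; z up. May lie either way round in its recess.
- top: TOY: turned wooden spinning top standing upside down on its flat face: body 46 mm in diameter, straight sides from 4 to 30 mm high (grip there), then a cone ending in a thin steel tip 55 mm high. 50 g. Origin: centre of its flat face (underside), z up through the tip.
- mallet: KITCHEN, leave it: wooden garlic mallet lying down, T-shaped, 140 mm long (its x): plain round head of 40 mm diameter, 64 mm long across y, at the very end (x = +50 mm), no ball and no base cup, round handle 20 mm thick to x = -70 mm. Origin: mid-length, at its underside.
- scoop: KITCHEN, leave it: red plastic measuring scoop, 144 mm long (its x): open round cup of 48 mm diameter, 36 mm high, centre at x = +48 mm, flat handle 22 mm wide to x = -72 mm. Origin: mid-length, at its underside.
- shaker: KITCHEN, leave it: wooden salt shaker, standing, body of 46 mm diameter and 30 mm high like the top's, but with a neck and a round 34 mm ball on it, 61 mm high in all, no steel tip. Origin: centre of its underside.
- bay_wide: Fixed plywood insert 197 (x) x 94 (y) x 15 mm, one of three side by side, 96 mm apart, in the wooden caddy (open box 211 x 302 mm, rim 26 mm high); their places change. Origin: centre of its underside, z up; recess 9 mm deep, its grey-felt floor 6 mm above the origin, 12 mm above the table. Recess: rectangular, short and wide, 160 x 82 mm, centred: for the kendama.
- bay_long: Fixed plywood insert 197 (x) x 94 (y) x 15 mm, one of three side by side, 96 mm apart, in the wooden caddy (open box 211 x 302 mm, rim 26 mm high); their places change. Origin: centre of its underside, z up; recess 9 mm deep, its grey-felt floor 6 mm above the origin, 12 mm above the table. Recess: rectangular, long and narrow, 185 x 66 mm, centred: for the maraca.
- bay_round: Fixed plywood insert 197 (x) x 94 (y) x 15 mm, one of three side by side, 96 mm apart, in the wooden caddy (open box 211 x 302 mm, rim 26 mm high); their places change. Origin: centre of its underside, z up; recess 9 mm deep, its grey-felt floor 6 mm above the origin, 12 mm above the table. Recess: round, 66 mm diameter, centred: for the top.

How it is judged:
At the end, for the whole second after the job is handed in: Kendama in bay_wide, maraca in bay_long (each along it within 0.4 rad), top in bay_round tip up: at rest, within 14 mm of the recess centre each way (maraca 18 mm across), undersides under 4.5 mm above its floor; mallet, scoop and shaker within 30 mm of their start (x of kendama in the frame of bay_wide between -0.014 and 0.014 m and y of kendama in the frame of bay_wide between -0.014 and 0.014 m and z of kendama in the frame of bay_wide below 0.0105 m and angle between each of kendama, maraca, top's own z axis and vertical below 0.25 rad and linear speed of each of kendama, maraca, top below 0.02 m/s and angular speed of each of kendama, maraca, top below 0.3 rad/s and angle between the x axis of kendama and the x axis of bay_wide, either way round below 0.4 rad and x of maraca in the frame of bay_long between -0.014 and 0.014 m and y of maraca in the frame of bay_long between -0.018 and 0.018 m and z of maraca in the frame of bay_long below 0.0105 m and angle between the x axis of maraca and the x axis of bay_long, either way round below 0.4 rad and x of top in the frame of bay_round between -0.014 and 0.014 m and y of top in the frame of bay_round between -0.014 and 0.014 m and z of top in the frame of bay_round below 0.0105 m and distance of each of mallet, scoop, shaker from where it was at the start of the episode below 0.03 m); the robot touches nothing.
It fails at once if mallet (kitchen thing) carried off or knocked away by more than 40 mm (distance of mallet from where it was at the start of the episode above 0.04 m).
It fails at once if scoop (kitchen thing) carried off or knocked away by more than 40 mm (distance of scoop from where it was at the start of the episode above 0.04 m).
It fails at once if shaker (kitchen thing) carried off or knocked away by more than 40 mm (distance of shaker from where it was at the start of the episode above 0.04 m).
It also fails if it takes over 96 s, if anything falls off the work surface, if the arm or the gripper's body presses on something with over 40 N, if the wrist force passes 120 N, or if a joint passes its speed limit or range.

ROBOT

A 6-joint arm with a two-finger parallel gripper is mounted at the origin on the work surface. World frame = base frame: x ahead of the robot, y to its left, z up, the work surface at z = 0. Lengths are in m, angles in rad, forces in N, time in s.
With the tool pointing down it reaches from about 0.225 to 0.875 m from the base axis. Payload 3.4 kg.
Tool frame: the origin (TCP) lies on the centre line of the jaws, within the pads' length; the fingertips stand 19 mm ahead of it and the grasp point (between the pads) is the TCP (nose_length is the distance from the TCP to the fingertips, in m); z points along the fingers, y is the direction in which the jaws open and shut (so a half turn about z gives the same grasp; the last joint's range is limited). The gripper opens to 85 mm and grips with 20 to 120 N. Pads are 22 mm wide; open, the fingers measure 114 mm over their backs; the gripper's body (76 mm by 85 mm) begins 54 mm behind the grasp point. The pads swing forward as they close: fully open they stand 13 mm farther back than shut.
Start: joints at [1.022, 0.276, 1.505, -0, 1.361, -0.121], TCP at [0.239, 0.523, 0.25] pointing down, gripper open.
Joint ranges: [-2.89, 2.89], [-0.75, 2.08], [0.22, 2.7], [-1.18, 4.32], [0.11, 2.71], [-2.7, 2.7]. Speed limits (rad/s): [2.57, 2.57, 3.14, 3.14, 3.14, 3.14].

INTERFACE

Orientations are given as a unit quaternion [w, x, y, z].
In Python, from rig import * gives the robot as it stands.
- The arm moves only by the shell command python3 -m jog 'ROWS' [OPENING] [FORCE]. ROWS is JSON, one flat list of numbers, 6 for each row, row after row: the shift along the tool's x, y, z in mm, then the turn, a rotation vector about the tool's x, y, z in degrees. In form: [tx, ty, tz, wx, wy, wz, tx, ty, tz, wx, wy, wz, ...]. A call has 1 to 10 rows; each row is the pose to reach, as a shift and turn from the pose commanded when the call began, along the tool's axes at that moment; what a row does not reach only later rows make up. A row lasts 1/8 s, in which the tool goes at most 62.5 mm and 10.7 degrees, less where a joint would pass 70% of its speed; a pose out of reach is approached as far as the arm can. A call with a gripper value outside its range is refused whole. OPENING is the closure, from 0 (fully open) to 1 (shut), set as the call begins (- or left out, the last holds). The fingers move at their own pace and stop on an object; FORCE is the grip in N (left out, the last holds). Time passes only in rows, so rows that repeat a pose let the fingers close. It gives the time, the measured TCP pose, the force and the opening at its end, in the units of the state.
- get_state(): the state, without advancing time (a new reading comes with each control period).
- get_image(name): name is "side" or "top" or "wrist"; returns a dict with "frame" (420x560x3 uint8, red, green, blue), "camera_matrix" (3x3 intrinsics, pixels), "rvec" (rotation vector, rad) and "tvec" (3), from world to camera coordinates, as OpenCV has them. Camera axes: x right, y down, z forward; pixel columns grow to the right and rows downward; lengths in m; the calibration is good to about 2 mm. A picture is of the moment at which its call begins. There is no depth.
- sign_off(): hands the job in, once; it reports no verdict.
The state is a dict: "clock": time; "qpos": joint angles; "qd": joint speeds; "effort": joint torques, N m; "position": TCP position; "ee_rot": TCP orientation; "contact_force": force on the tool from outside, world axes, zero at the start; "moment": the same for the moment, N m; "width": finger opening in m.
Only numpy, scipy, OpenCV 4.12 (cv2) and the standard library are available. Lean on these libraries where they do the work, as an engineer would, in place of code of your own. Each camera call takes 0.05 s, during which the arm holds its last target.

## Working session

There is one attempt and no reset: what is moved stays moved. The work goes in short steps, Python scripts to look and compute and a shell command to move; the robot and the scene stay as the last step left them, time stands still between calls to the robot, and variables do not carry over. Pictures are saved under pics/ and viewed, and the job is handed in when it is done.

```bash
mkdir -p pics; ls; python3 - <<'E'
from rig import *
import cv2
s=get_state(); print(s)
for n in ("side","top","wrist"):
    d=get_image(n); cv2.imwrite(f"pics/{n}0.png",d["frame"][:,:,::-1]); print(n,d["camera_matrix"].tolist(),d["rvec"],d["tvec"])
E
```

```text
pics
{'clock': 0.0, 'qpos': array([ 1.02197527e+00,  2.76555082e-01,  1.50609554e+00, -1.13707627e-05,
        1.36070584e+00, -1.20996062e-01]), 'qd': array([ 0.00046813,  0.00040042,  0.00149323, -0.00054122,  0.0004431 ,
       -0.00028602]), 'effort': array([-7.46459391e-04, -4.16766357e+01, -2.45808363e+01,  1.27949500e-05,
        1.09733711e-02,  2.76108966e-05]), 'position': array([0.2383161 , 0.52275774, 0.24947742]), 'ee_rot': array([-2.84616285e-04,  2.12283594e-01,  9.77207705e-01, -8.34733127e-04]), 'contact_force': array([-0.09789289, -0.12151106,  0.2548077 ]), 'moment': array([-0.05020195,  0.00092995, -0.00893624]), 'width': 0.08573533456614066}
side [[461.8890649074796, 0.0, 269.6939592254375], [0.0, 461.8890649074796, 204.1686461458665], [0.0, 0.0, 1.0]] [ 0.25837765 -2.7207925   1.35787799] [0.54658784 0.09824066 0.91306122]
top [[399.1112447914273, 0.0, 284.349454357631], [0.0, 399.1112447914273, 208.88110876627715], [0.0, 0.0, 1.0]] [ 2.11324387 -2.16806151  0.18095907] [0.04242898 0.54331478 1.01005007]
wrist [[323.6415122557506, 0.0, 276.7397137629126], [0.0, 323.6415122557506, 203.4949080708638], [0.0, 0.0, 1.0]] [-2.42828555 -1.56107837 -0.2277755 ] [-0.57488896 -0.03733115  0.38086861]
```

View pics/top0.png

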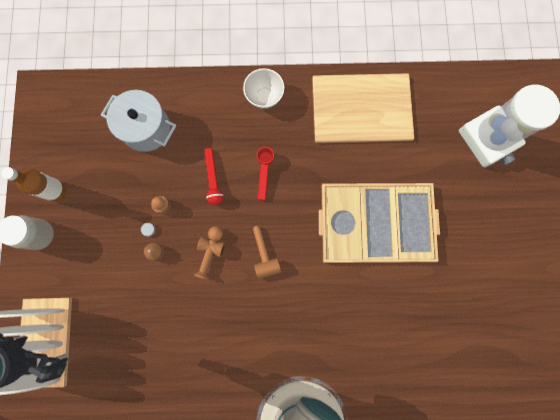

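View pics/side0.png

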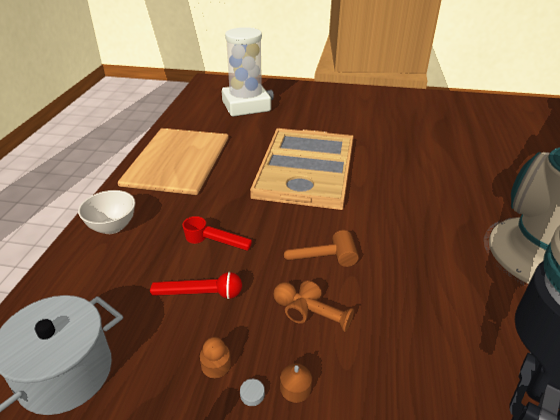

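View pics/wrist0.png

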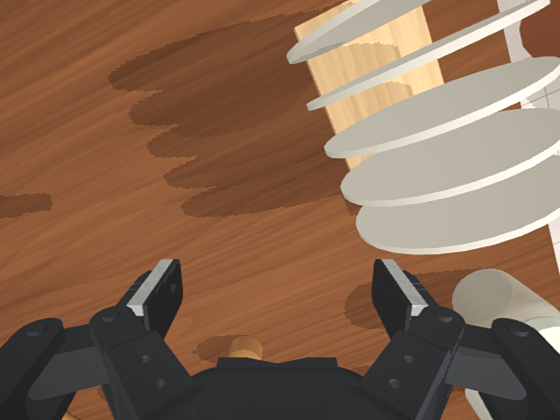

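The top image shows the caddy at about (380,223), with round, long and wide recesses from left to right. The maraca is near (213,178), the kendama near (210,252) and the top near (153,252). The shaker is at (160,204), the scoop at (265,172) and the mallet at (264,250). I'll enlarge the views to pick pixels.

```bash
python3 - <<'E'
import cv2
a=cv2.imread("pics/top0.png")
cv2.imwrite("pics/topA.png",cv2.resize(a[140:290,130:290],None,fx=5,fy=5,interpolation=cv2.INTER_CUBIC)[:600*2][:750,:800][:600]) if 0 else None
cv2.imwrite("pics/topA.png",cv2.resize(a[140:290,130:290],(640,600),interpolation=cv2.INTER_CUBIC))
cv2.imwrite("pics/topB.png",cv2.resize(a[170:275,310:450],(800,600),interpolation=cv2.INTER_CUBIC))
b=cv2.imread("pics/side0.png")
cv2.imwrite("pics/sideA.png",cv2.resize(b[205:415,130:380],(714,600),interpolation=cv2.INTER_CUBIC))
E
```

```text
(no output)
```

View pics/topA.png

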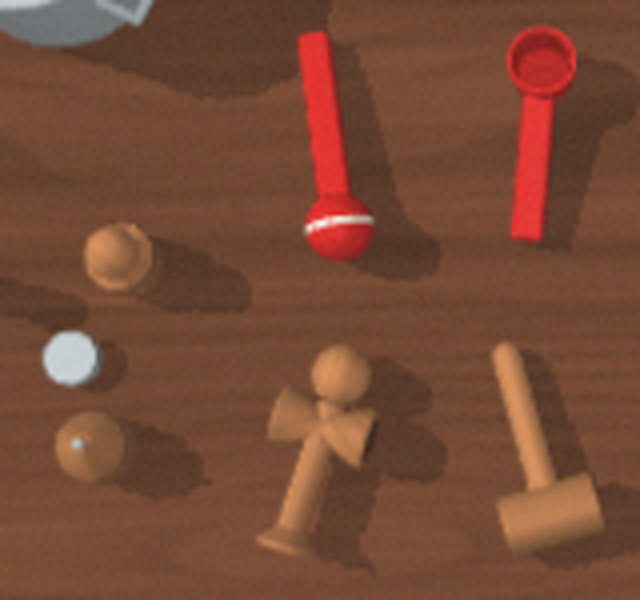

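View pics/topB.png

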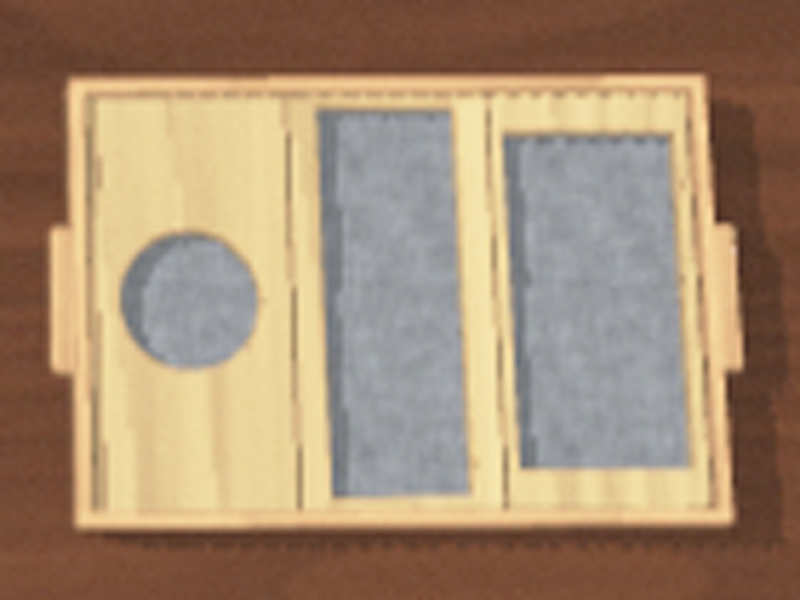

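View pics/sideA.png

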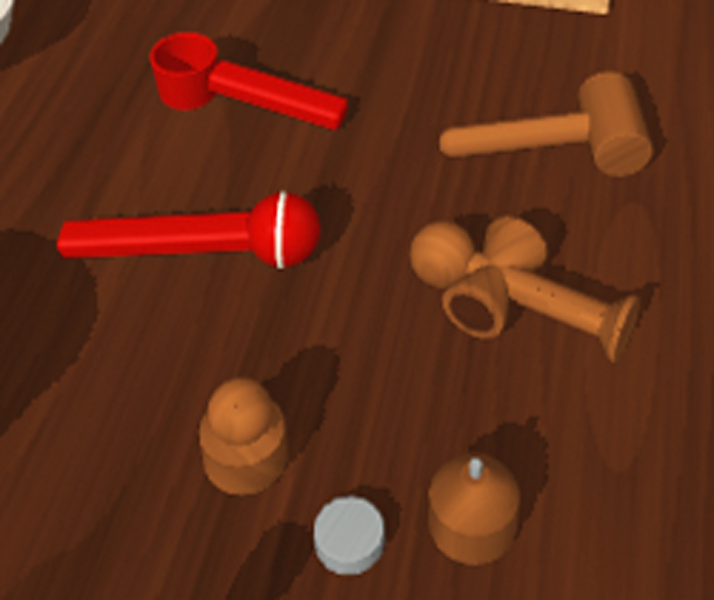

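```bash
cat > h.py <<'E'
from rig import *
import numpy as np, cv2
from scipy.spatial.transform import Rotation as R
def ray(cam,uv,z):
    Rm=cv2.Rodrigues(np.array(cam["rvec"],float))[0]; t=np.array(cam["tvec"],float).ravel()
    d=np.linalg.inv(cam["camera_matrix"])@np.array([uv[0],uv[1],1.]); c=-Rm.T@t; d=Rm.T@d
    return c+d*(z-c[2])/d[2]
def proj(cam,P):
    return cv2.projectPoints(np.array(P,float).reshape(-1,3),np.array(cam["rvec"],float),np.array(cam["tvec"],float),np.array(cam["camera_matrix"]),None)[0].reshape(-1,2)
E
python3 - <<'E'
from h import *
c=get_image("top"); s=get_image("side")
A=lambda u,v,z:ray(c,(130+(u+.5)/4-.5,140+(v+.5)/4-.5),z)
k=800/140
B=lambda u,v,z=.021:ray(c,(310+(u+.5)/k-.5,170+(v+.5)/k-.5),z)
ks=714/250
S=lambda u,v,z:ray(s,(130+(u+.5)/ks-.5,205+(v+.5)/ks-.5),z)
np.set_printoptions(precision=4,suppress=True)
print("maraca head",A(339,226,.023),S(284,229,.023),"end",A(313,33,.016),S(60,230,.016))
print("kendama ball",A(341,375,.02),S(442,254,.02),"base",A(285,542,.02),S(628,325,.02),"h",A(302,490,.03))
print("top",A(77,443,.055),S(476,462,.055))
print("shaker",A(117,253,.044),S(239,408,.044)); print("cap",A(71,357,.02),S(349,522,.02))
L=[B(*p) for p in((317,108),(452,108),(470,494),(333,497))]; W=[B(*p) for p in((503,133),(670,133),(690,467),(520,467))]
for q in(L,W): print(q,np.mean(q,0),np.linalg.norm(q[0]-q[1]),np.linalg.norm(q[1]-q[2]))
print("round",B(190,300))
C=[B(*p,.026) for p in((68,76),(706,76),(734,525),(77,527))];print(np.mean(C,0),C)
E
```

```text
maraca head [0.5873 0.2166 0.023 ] [0.5878 0.2175 0.023 ] end [0.7257 0.2361 0.016 ] [0.7282 0.2383 0.016 ]
kendama ball [0.4865 0.2156 0.02  ] [0.4884 0.2169 0.02  ] base [0.3774 0.2521 0.02  ] [0.3737 0.2504 0.02  ] h [0.4106 0.2392 0.03  ]
top [0.4434 0.3787 0.055 ] [0.4446 0.3792 0.055 ]
shaker [0.5686 0.3595 0.044 ] [0.5718 0.3633 0.044 ]
cap [0.5032 0.3958 0.02  ] [0.5048 0.4018 0.02  ]
[array([ 0.5987, -0.193 ,  0.021 ]), array([ 0.5971, -0.2574,  0.021 ]), array([ 0.4141, -0.2533,  0.021 ]), array([ 0.4144, -0.1896,  0.021 ])] [ 0.5061 -0.2233  0.021 ] 0.06444827872573024 0.18296915237456285
[array([ 0.5843, -0.2809,  0.021 ]), array([ 0.5823, -0.3605,  0.021 ]), array([ 0.424 , -0.3566,  0.021 ]), array([ 0.426 , -0.2774,  0.021 ])] [ 0.5041 -0.3189  0.021 ] 0.0796594813674473 0.15841800337011472
round [ 0.508  -0.1278  0.021 ]
[ 0.5062 -0.2238  0.026 ] [array([ 0.6161, -0.0744,  0.026 ]), array([ 0.6085, -0.3781,  0.026 ]), array([ 0.3966, -0.3728,  0.026 ]), array([ 0.4035, -0.0698,  0.026 ])]
```

```bash
cat >> h.py <<'E'
def go(x,y,z,head):
    """row (mm,deg) to tcp x,y,z, tool down, jaw (tool y) heading deg mod 180"""
    s=get_state(); p=np.array(s["position"]); q=np.array(s["ee_rot"]); r=R.from_quat(q[[1,2,3,0]])
    best=None
    for h in(head,head+180):
        a=np.radians(h); Y=np.array([np.cos(a),np.sin(a),0]); Z=np.array([0,0,-1.]); X=np.cross(Y,Z)
        w=(r.inv()*R.from_matrix(np.c_[X,Y,Z])).as_rotvec(degrees=True)
        t=r.inv().apply(np.array([x,y,z])-p)*1000
        yh=r.apply([0,1,0]); print("row",np.round(t,1),np.round(w,1))
    print("now",np.round(p,4),"jaw head",round(np.degrees(np.arctan2(yh[1],yh[0])),1),"q",np.round(s["qpos"],2),"w",round(s["width"],4),"F",np.round(s["contact_force"],1),"t",round(s["clock"],2))
def shot(n,f,crop=None):
    d=get_image(n); a=d["frame"][:,:,::-1].copy()
    cv2.imwrite("pics/"+f,a); return d
E
python3 -c "
from h import *
go(.444,.379,.16,108)"
```

```text
row [-246.8  -45.7   89.9] [ -0.   -0.  -42.5]
row [-246.8  -45.7   89.9] [-0.000e+00  1.000e-01  1.375e+02]
now [0.2385 0.523  0.2499] jaw head 65.5 q [ 1.02  0.28  1.51  0.    1.36 -0.12] w 0.0851 F [-0.1  0.3  0. ] t 0.25
```

```bash
python3 -m jog '[-246,-45.5,0,0,0,-42.5,-246,-45.5,0,0,0,-42.5,-246,-45.5,0,0,0,-42.5,-246,-45.5,0,0,0,-42.5,-246,-45.5,60,0,0,-42.5,-246,-45.5,90,0,0,-42.5,-246,-45.5,90,0,0,-42.5,-246,-45.5,90,0,0,-42.5]' 0 40; python3 -c "
from h import *
shot('wrist','w1.png'); shot('side','s1.png')
go(.444,.379,.03,108)"
```

```text
clock: 1.25
position: [0.4442, 0.3805, 0.1616]
ee_rot: [0.001, -0.157, 0.988, 0.001]
contact_force: [-0.5, -0.1, 0.6]
width: 0.0855
row [  1.4  -1.8 132.3] [0.1 0.2 0. ]
row [  1.4  -1.8 132.3] [-3.0e-01  1.0e-01 -1.8e+02]
now [0.4443 0.3808 0.1623] jaw head 108.0 q [ 0.59  0.35  1.62  0.    1.16 -1.3 ] w 0.0857 F [ 0.1  0.3 -0.8] t 1.35
```

View pics/w1.png

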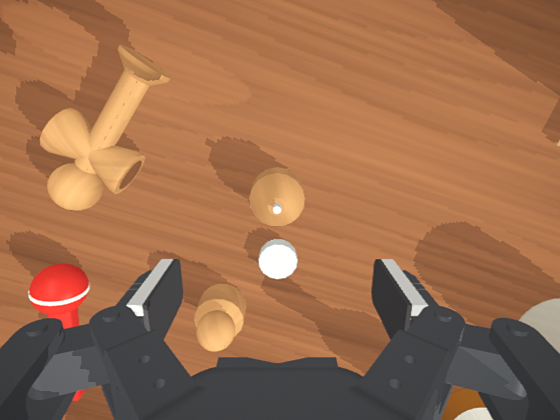

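View pics/s1.png

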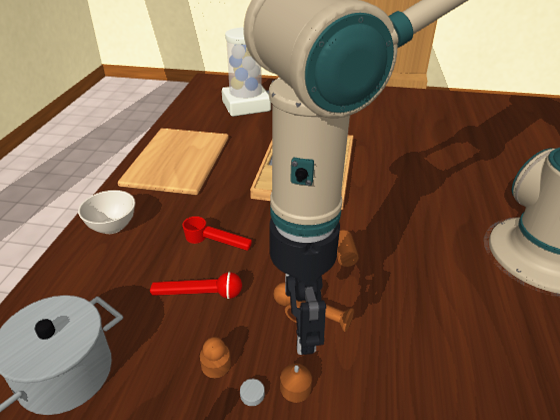

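The wrist view shows the top's steel tip at (277,210), centred between the jaws, and the cap at (278,259) off the jaw axis. I'll check both against the calibration.

```bash
python3 - <<'E'
from h import *
np.set_printoptions(precision=4,suppress=True)
w=get_image("wrist")
print("tip",ray(w,(277,210),.055),"cap",ray(w,(278,258),.02),"shaker",ray(w,(214,332),.044))
print("ken ball",ray(w,(75,187),.02),"maraca head",ray(w,(59,290),.023))
go(.444,.379,.03,108)
E
```

```text
tip [0.4464 0.3825 0.055 ] cap [0.5007 0.4012 0.02  ] shaker [0.5763 0.3655 0.044 ]
ken ball [0.4907 0.2165 0.02  ] maraca head [0.5932 0.2174 0.023 ]
row [  1.2  -1.7 132.2] [0.1 0.2 0. ]
row [  1.2  -1.7 132.2] [  -0.3    0.1 -180. ]
now [0.4442 0.3807 0.1622] jaw head 108.0 q [ 0.59  0.35  1.62  0.    1.16 -1.3 ] w 0.0855 F [0.4 0.1 0.3] t 1.4
```

```bash
python3 -m jog '[0,-0.5,60,0,0,0,0,-0.5,110,0,0,0,0,-0.5,130,0,0,0,0,-0.5,132,0,0,0,0,-0.5,132,0,0,0]'; python3 -m jog '[0,0,0,0,0,0,0,0,0,0,0,0,0,0,0,0,0,0,0,0,0,0,0,0,0,0,0,0,0,0]' 1 40;  python3 -c "
from h import *
shot('wrist','w2.png');go(.508,-.128,.12,-1.4)"
```

```text
clock: 2.02
position: [0.4446, 0.3802, 0.0298]
ee_rot: [0.001, -0.157, 0.988, 0.001]
contact_force: [0.5, 0.3, 0.0]
width: 0.0854
clock: 2.65
position: [0.4443, 0.3797, 0.0296]
ee_rot: [0.001, -0.156, 0.988, 0.0]
contact_force: [0.3, -0.3, 5.5]
width: 0.0441
row [  96.  -502.5  -90.9] [1.000e-01 0.000e+00 1.094e+02]
row [  96.  -502.5  -90.9] [ -0.    0.1 -70.6]
now [0.4443 0.3797 0.0297] jaw head 108.0 q [ 0.59  0.49  1.78  0.    0.87 -1.3 ] w 0.044 F [-0.9  0.9  5.3] t 2.7
```

View pics/w2.png

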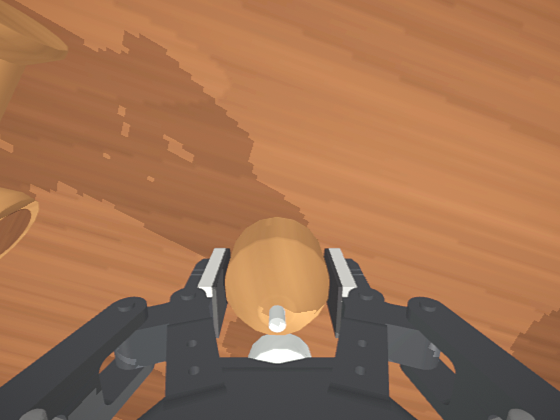

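The top is between the pads, with its tip at (277,320), at a width of 44 mm. Next I lift it.

```bash
python3 -m jog '[0,0,-50,0,0,0,0,0,-90,0,0,0,0,0,-90,0,0,0]'; python3 -m jog '[96,-502.5,-90,0,0,-70.6,96,-502.5,-90,0,0,-70.6,96,-502.5,-90,0,0,-70.6,96,-502.5,-90,0,0,-70.6,96,-502.5,-90,0,0,-70.6,96,-502.5,-90,0,0,-70.6,96,-502.5,-90,0,0,-70.6,96,-502.5,-90,0,0,-70.6,96,-502.5,-90,0,0,-70.6,96,-502.5,-90,0,0,-70.6]';  python3 -c "
from h import *
shot('wrist','w3.png');shot('side','s3.png');go(.508,-.128,.06,-1.4)"
```

```text
clock: 3.08
position: [0.4458, 0.3807, 0.1221]
ee_rot: [0.004, -0.156, 0.988, 0.002]
contact_force: [-0.0, 0.4, -0.9]
width: 0.044
clock: 4.32
position: [0.445, 0.1375, 0.1515]
ee_rot: [-0.024, -0.662, 0.747, -0.059]
contact_force: [0.7, 0.2, -0.4]
width: 0.0442
row [243.4 -88.2 125.7] [-10.2   4.5 174.2]
row [243.4 -88.2 125.7] [-2.9 -6.7 -5.5]
now [0.445  0.1374 0.1518] jaw head 173.3 q [ 0.24  0.2   1.89 -0.15  1.05 -2.7 ] w 0.0443 F [ 1.2 -1.2 -0.4] t 4.42
```

View pics/w3.png

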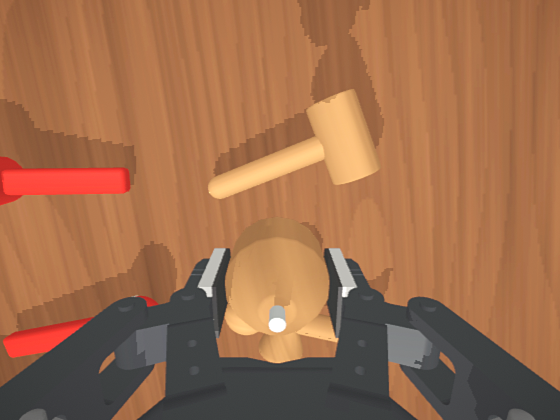

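View pics/s3.png

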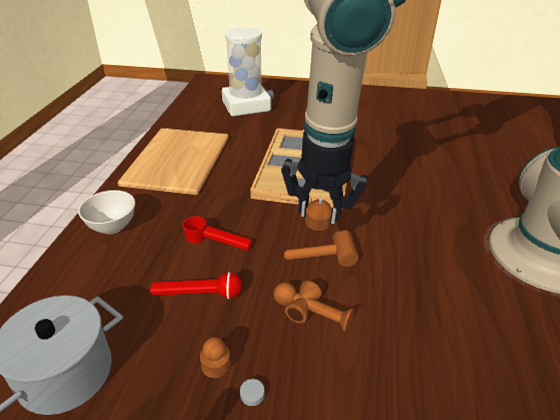

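Turning that way ran joint 6 to its limit, so I'll unwind in the other direction.

```bash
python3 -m jog '[0,0,0,0,0,10,0,0,0,0,0,20,0,0,0,0,0,30,0,0,0,0,0,40,0,0,0,0,0,40]';  python3 -c "
from h import *
go(.508,-.128,.12,-1.4)"
```

```text
clock: 5.05
position: [0.4467, 0.1363, 0.1525]
ee_rot: [-0.002, -0.367, 0.928, -0.065]
contact_force: [-0.3, -0.1, -0.7]
width: 0.0444
row [ 133.4 -228.9   66.9] [ -6.7   6.6 134.3]
row [ 133.4 -228.9   66.9] [ -5.3  -5.4 -45.4]
now [0.4467 0.1363 0.1525] jaw head 133.3 q [ 0.24  0.2   1.88 -0.15  1.05 -2.01] w 0.0444 F [-0.3 -0.1 -0.7] t 5.05
```

```bash
python3 -m jog '[0,0,0,-0.4,7.5,10,0,0,0,-0.8,7.5,20,50,-60,0,-1.3,7.4,30,70,-100,0,-2,7.4,40,100,-150,20,-2.5,7.2,50,133,-229,40,-3,7,60,133,-229,50,-3.5,7,70,133,-229,50,-4,7,80,133,-229,50,-4.5,7,90,133,-229,50,-5,7,100]';  python3 -c "
from h import *
go(.508,-.128,.12,-1.4)"
```

```text
clock: 6.3
position: [0.5069, -0.1264, 0.1364]
ee_rot: [-0.015, 0.481, 0.876, -0.026]
contact_force: [-0.1, -0.6, -0.2]
width: 0.044
row [-2.   1.1 16.4] [-3.4  1.  33.8]
row [-2.   1.1 16.4] [  -1.3   -4.5 -146.1]
now [ 0.5069 -0.1264  0.1364] jaw head 32.5 q [-0.35  0.31  1.76 -0.05  1.11 -0.89] w 0.044 F [-0.1 -0.6 -0.2] t 6.3
```

```bash
python3 -m jog '[-2,1,16,-1.1,0.4,10,-2,1,16,-2,0.7,20,-2,1,16,-3,0.9,30,-2,1,16,-3.4,1,33.8,-2,1,16,-3.4,1,33.8,-2,1,16,-3.4,1,33.8]';  python3 -c "
from h import *
w=shot('wrist','w4.png');t=shot('top','t4.png');go(.508,-.128,.06,-1.4)
a=cv2.imread('pics/t4.png'); cv2.imwrite('pics/t4.png',cv2.resize(a[150:275,290:450],(768,600),interpolation=cv2.INTER_CUBIC))
print(get_state()['ee_rot'])
print(proj(w,[[.508,-.128,.021],[.508,-.128,.06]]))
"
```

```text
clock: 7.05
position: [0.5079, -0.1276, 0.1205]
ee_rot: [-0.001, 0.714, 0.701, -0.0]
contact_force: [0.5, -0.5, -0.7]
width: 0.0441
row [-0.5  0.3 60.5] [-0.1 -0.   0.3]
row [-0.5  0.3 60.5] [ 0.000e+00 -1.000e-01 -1.797e+02]
now [ 0.5078 -0.1275  0.1205] jaw head -1.1 q [-0.38  0.31  1.81 -0.    1.02 -0.36] w 0.0439 F [ 0.1 -0.4 -0.5] t 7.15
[-5.69149889e-04  7.13874913e-01  7.00272924e-01 -3.42319627e-04]
[[277.02299893 212.53697291]
 [277.0521556  232.40044829]]
```

View pics/w4.png

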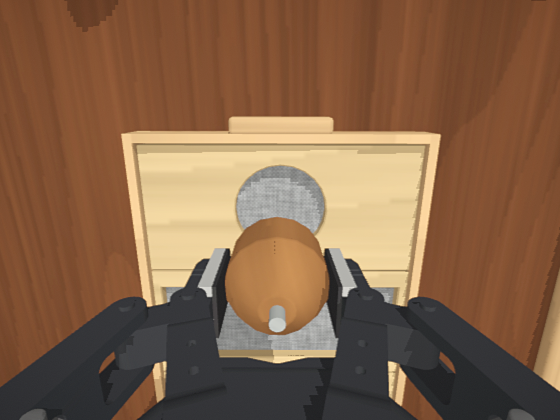

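View pics/t4.png

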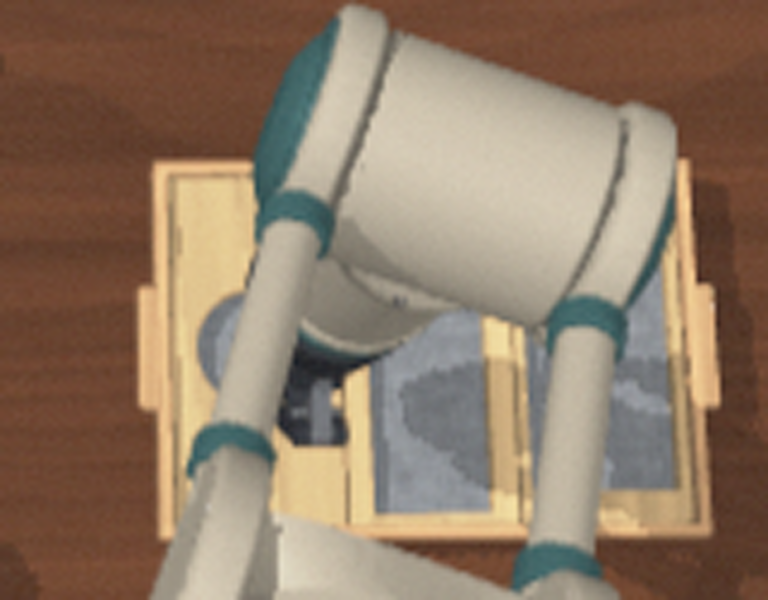

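```bash
python3 - <<'E'
from h import *
w=get_image("wrist")
for p in((236,207),(326,207),(281,165),(124,134),(440,134)): print(ray(w,p,.026 if p[1]==134 else .021))
P=[[.508+.033*np.cos(a),-.128+.033*np.sin(a),.021] for a in np.arange(0,6.3,.785)]
print(proj(w,P).round())
E
```

```text
[ 0.47821684 -0.12305137  0.021     ]
[ 0.54365623 -0.12433275  0.021     ]
[ 0.51142981 -0.09290859  0.021     ]
[ 0.40715622 -0.06917145  0.026     ]
[ 0.61755797 -0.07331426  0.026     ]
[[322. 212.]
 [309. 181.]
 [276. 168.]
 [244. 182.]
 [232. 213.]
 [247. 243.]
 [278. 254.]
 [309. 242.]
 [322. 212.]]
```

```bash
python3 -m jog '[-0.5,2,50,0,0,0,-0.5,2,70,0,0,0,-0.5,2,77.5,0,0,0,-0.5,2,77.5,0,0,0]'; python3 -m jog '[0,0,0,0,0,0,0,0,0,0,0,0,0,0,0,0,0,0]' 0.2;  python3 -c "
from h import *
w=shot('wrist','w5.png');go(.5,-.1,.16,0)"
```

```text
clock: 7.7
position: [0.51, -0.1281, 0.0431]
ee_rot: [-0.0, 0.714, 0.7, -0.0]
contact_force: [0.4, 0.3, 0.7]
width: 0.0441
clock: 8.07
position: [0.5099, -0.1281, 0.0434]
ee_rot: [-0.0, 0.714, 0.7, -0.0]
contact_force: [-0.6, 0.0, -0.2]
width: 0.0688
row [  27.8  -10.4 -116.7] [-0.  -0.  -1.2]
row [  27.8  -10.4 -116.7] [-0.000e+00  1.000e-01  1.788e+02]
now [ 0.5098 -0.128   0.0433] jaw head -1.2 q [-0.38  0.41  1.9  -0.    0.84 -0.36] w 0.0682 F [ 0.  -0.  -0.2] t 8.12
```

View pics/w5.png

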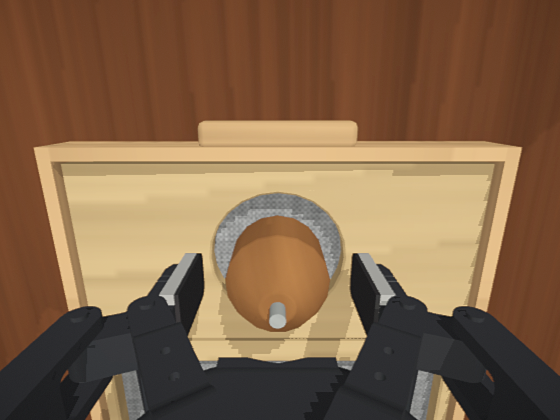

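The top sits in the round recess, released (tip at (277,315), rim spanning 213–342). Rising, then over to the kendama.

```bash
python3 -m jog '[0,0,-50,0,0,0,0,0,-110,0,0,0,0,0,-130,0,0,0,0,0,-130,0,0,0]'; python3 -c "
from h import *
t=shot('top','t6.png');go(.417,.2385,.17,72.7)"
```

```text
clock: 8.62
position: [0.5108, -0.1284, 0.1748]
ee_rot: [0.001, 0.714, 0.7, 0.001]
contact_force: [-0.0, -0.1, -0.8]
width: 0.0682
row [ 364.5 -100.2    3.3] [ -0.   -0.  -73.9]
row [ 364.5 -100.2    3.3] [ -0.    0.  106.1]
now [ 0.5097 -0.128   0.1732] jaw head -1.2 q [-0.38  0.26  1.73 -0.    1.15 -0.36] w 0.0685 F [-0.1  0.2 -0. ] t 8.68
```

```bash
python3 -m jog '[364.5,-100,3,0,0,-73.9,364.5,-100,3,0,0,-73.9,364.5,-100,3,0,0,-73.9,364.5,-100,3,0,0,-73.9,364.5,-100,3,0,0,-73.9,364.5,-100,3,0,0,-73.9,364.5,-100,3,0,0,-73.9,364.5,-100,3,0,0,-73.9,364.5,-100,3,0,0,-73.9]' 0.2; python3 - <<'E'
from h import *
w=shot('wrist','w6.png');t=shot('top','t6.png')
a=cv2.imread('pics/t6.png'); cv2.imwrite('pics/t6.png',cv2.resize(a[150:275,290:450],(768,600),interpolation=cv2.INTER_CUBIC))
go(.417,.2385,.12,72.7)
E
```

```text
clock: 9.8
position: [0.4169, 0.2377, 0.1692]
ee_rot: [-0.002, 0.152, 0.988, -0.001]
contact_force: [0.1, -0.0, 0.1]
width: 0.0684
row [ 0.5  0.9 49.7] [-0.  -0.1 -0.2]
row [ 0.5  0.9 49.7] [-2.000e-01  1.000e-01  1.798e+02]
now [0.4173 0.2375 0.1697] jaw head 72.5 q [ 0.37  0.2   1.83  0.    1.12 -0.89] w 0.0685 F [ 1.4  0.1 -0.5] t 9.9
```

View pics/w6.png

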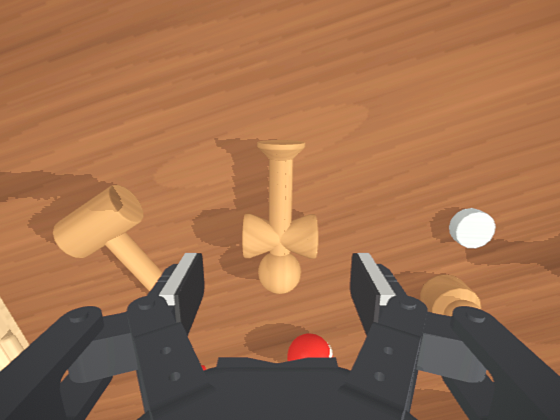

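View pics/t6.png

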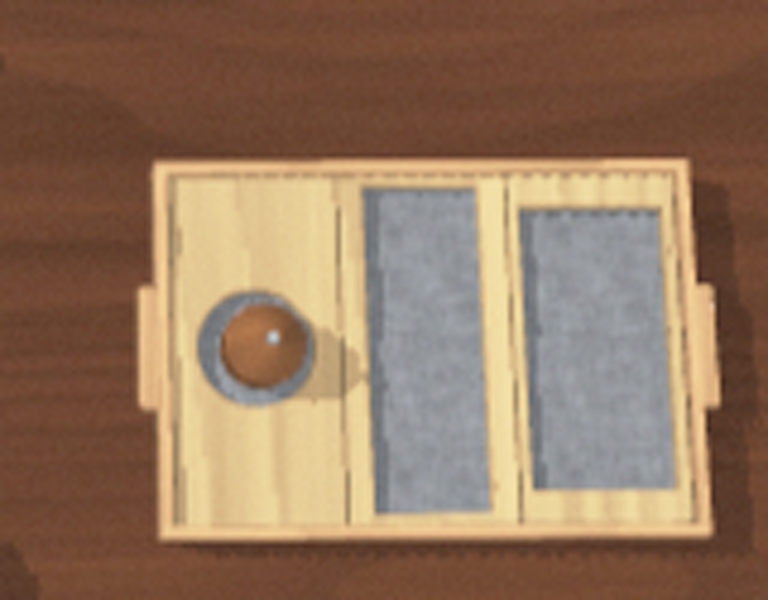

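```bash
python3 - <<'E'
from h import *
np.set_printoptions(precision=4,suppress=True)
w=get_image('wrist');t=get_image('top')
T=lambda u,v,z:ray(t,(290+(u+.5)/4.8-.5,150+(v+.5)/4.8-.5),z)
print("top tip",T(273,337,.067),"rim",T(257,348,.021))
b=ray(w,(281,145),.03);ba=ray(w,(279.5,273),.02)
print("ken base end",b,"ball",ba, "handle mid",ray(w,(281,195),.03),np.degrees(np.arctan2(*(ba-b)[[1,0]])))
E
```

```text
top tip [ 0.508  -0.1303  0.067 ] rim [ 0.508  -0.1287  0.021 ]
ken base end [0.377  0.2545 0.03  ] ball [0.4924 0.2173 0.02  ] handle mid [0.4171 0.242  0.03  ] -17.889705635537073
```

```bash
python3 -m jog '[-1,2,50,0,0,0,-1,2,110,0,0,0,-1,2,138,0,0,0,-1,2,141.5,0,0,0,-1,2,141.5,0,0,0]'; python3 -m jog '[0,0,0,0,0,0,0,0,0,0,0,0,0,0,0,0,0,0,0,0,0,0,0,0,0,0,0,0,0,0]' 1 50;  python3 -c "
from h import *
shot('wrist','w7.png');go(.47,-.318,.12,88.6)"
```

```text
clock: 10.62
position: [0.4196, 0.2402, 0.0295]
ee_rot: [-0.0, 0.151, 0.989, 0.0]
contact_force: [0.2, 0.7, 0.6]
width: 0.068
clock: 11.25
position: [0.4192, 0.2404, 0.0296]
ee_rot: [0.0, 0.15, 0.989, 0.001]
contact_force: [-1.6, 0.5, 5.9]
width: 0.0179
row [-214.3 -518.1  -90.9] [  0.1  -0.  -15.9]
row [-214.3 -518.1  -90.9] [-0.000e+00 -1.000e-01  1.641e+02]
now [0.4191 0.2404 0.0296] jaw head 72.7 q [ 0.38  0.38  2.01  0.    0.76 -0.89] w 0.0181 F [-1.2 -0.   5.7] t 11.3
```

View pics/w7.png

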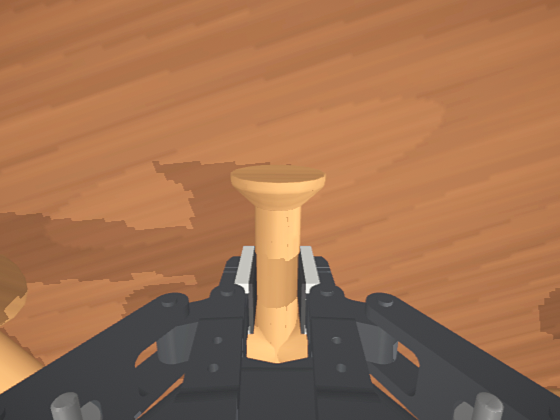

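The kendama is held by its bare handle, with the base cup rim at about (278,172). Next I lift it and check the tilt.

```bash
python3 -m jog '[0,0,-40,0,0,0,0,0,-80,0,0,0,0,0,-110,0,0,0,0,0,-110,0,0,0]'; python3 - <<'E'
from h import *
shot('wrist','w8.png');s=shot('side','s8.png')
a=cv2.imread('pics/s8.png'); cv2.imwrite('pics/s8.png',cv2.resize(a[180:360,180:420],(800,600),interpolation=cv2.INTER_CUBIC))
go(.48,-.318,.14,88.6)
E
```

```text
clock: 11.8
position: [0.4202, 0.2408, 0.1408]
ee_rot: [0.002, 0.15, 0.989, 0.002]
contact_force: [-0.4, 0.3, -0.9]
width: 0.018
row [-224.8 -514.3   -2.1] [ -0.   -0.1 -15.9]
row [-224.8 -514.3   -2.1] [ -0.2   0.  164.1]
now [0.4181 0.2399 0.1381] jaw head 72.7 q [ 0.38  0.23  1.87  0.    1.04 -0.89] w 0.0181 F [-1.5 -0.7 -1.4] t 11.9
```

View pics/w8.png

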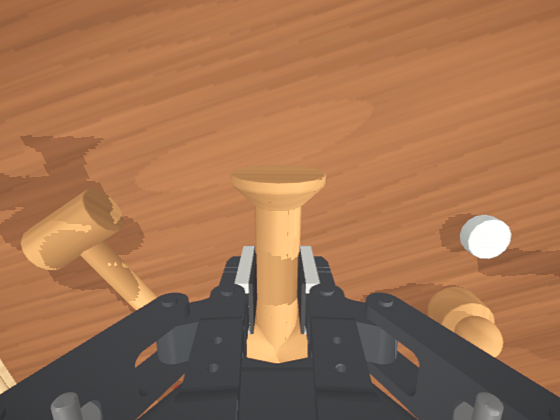

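View pics/s8.png

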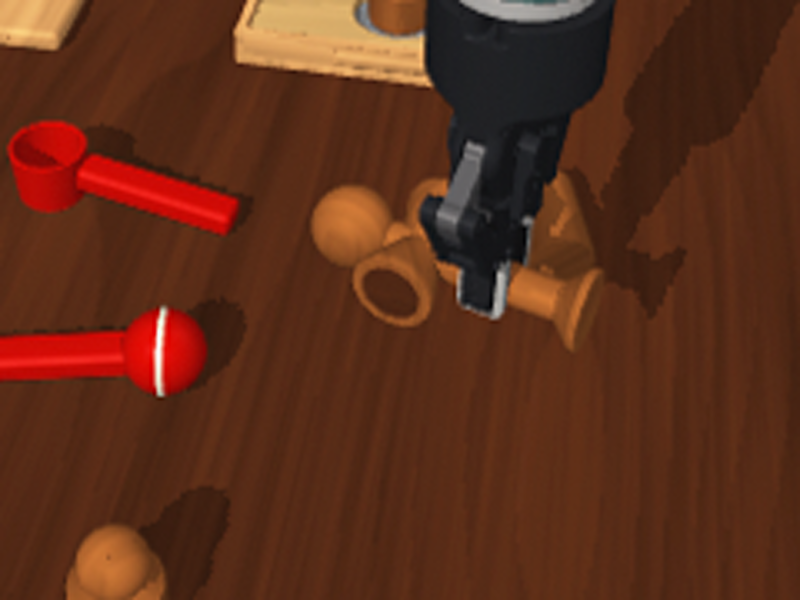

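```bash
python3 - <<'E'
from h import *
np.set_printoptions(precision=4,suppress=True)
w=get_image('wrist'); s=get_state(); p=s["position"]; q=s["ee_rot"]; r=R.from_quat(q[[1,2,3,0]])
Rm=cv2.Rodrigues(np.array(w["rvec"]))[0]; c=-Rm.T@np.array(w["tvec"]).ravel()
print("cam in tool",r.inv().apply(c-p))
for d in(.04,.045,.05):  # end plane distance along tool x from TCP
    P=[p+r.apply([d,.02*np.cos(a),.0096+.02*np.sin(a)]) for a in np.arange(0,6.28,np.pi/4)]
    print(d,proj(w,P).round().tolist())
E
```

```text
cam in tool [ 0.0732  0.0008 -0.1258]
0.04 [[321.0, 186.0], [305.0, 179.0], [275.0, 177.0], [245.0, 179.0], [228.0, 187.0], [238.0, 195.0], [274.0, 199.0], [311.0, 195.0]]
0.045 [[321.0, 175.0], [305.0, 169.0], [275.0, 167.0], [244.0, 169.0], [227.0, 175.0], [237.0, 183.0], [274.0, 186.0], [311.0, 183.0]]
0.05 [[322.0, 163.0], [305.0, 158.0], [275.0, 156.0], [244.0, 158.0], [227.0, 163.0], [237.0, 170.0], [274.0, 173.0], [311.0, 170.0]]
```

```bash
python3 -m jog '[-225,-514.5,-2,0,0,-15.9,-225,-514.5,-2,0,0,-15.9,-225,-514.5,-2,0,0,-15.9,-225,-514.5,-2,0,0,-15.9,-225,-514.5,-2,0,0,-15.9,-225,-514.5,-2,0,0,-15.9,-225,-514.5,-2,0,0,-15.9,-225,-514.5,-2,0,0,-15.9,-225,-514.5,-2,0,0,-15.9,-225,-514.5,-2,0,0,-15.9]'; python3 - <<'E'
from h import *
shot('wrist','w9.png')
go(.4805,-.3185,.08,88.6)
E
```

```text
clock: 13.2
position: [0.4806, -0.3222, 0.1382]
ee_rot: [-0.001, 0.014, 1.0, 0.0]
contact_force: [-0.3, 0.5, -1.7]
width: 0.0178
row [-0.5  2.  58.1] [ 0.1 -0.2 -0.2]
row [-0.5  2.  58.1] [ -0.3  -0.2 179.8]
now [ 0.4802 -0.3205  0.1381] jaw head 88.4 q [-0.71  0.36  1.67 -0.    1.11 -2.25] w 0.0181 F [-0.5  0.3  0.3] t 13.25
```

View pics/w9.png

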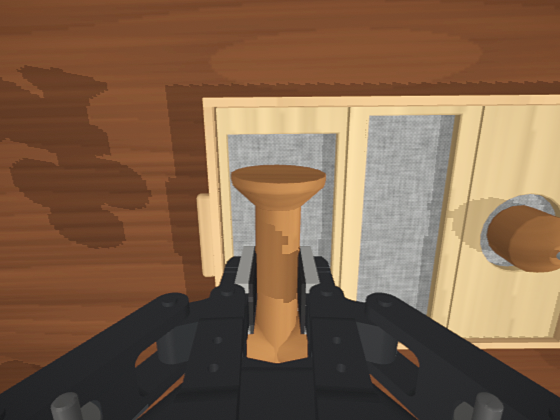

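```bash
python3 - <<'E'
from h import *
np.set_printoptions(precision=4,suppress=True)
w=get_image('wrist')
for p in((228,136),(337,132)): print(ray(w,p,.021))
for p in((370,115),(462,114)): print("long",ray(w,p,.021))
print(ray(w,(204,98),.026))
c=np.array([.505,-.319]);a=-.024
for b in((-.08,-.041),(-.08,.041)): print(c+np.array([[np.cos(a),-np.sin(a)],[np.sin(a),np.cos(a)]])@b)
go(.4805,-.3185,.08,88.6)
E
```

```text
[ 0.4266 -0.354   0.021 ]
[ 0.4259 -0.2739  0.021 ]
long [ 0.4145 -0.2503  0.021 ]
long [ 0.4157 -0.1838  0.021 ]
[ 0.3997 -0.3682  0.026 ]
[ 0.424  -0.3581]
[ 0.426  -0.2761]
row [-1.  -0.3 58.3] [ 0.2 -0.3 -0.1]
row [-1.  -0.3 58.3] [ -0.4  -0.3 179.9]
now [ 0.4798 -0.3183  0.1383] jaw head 88.5 q [-0.71  0.36  1.67 -0.    1.11 -2.25] w 0.0182 F [-0.4  1.2 -1.7] t 13.3
```

```bash
python3 -m jog '[-1,1.5,40,0,0,0,-1,1.5,75,0,0,0,-1,1.5,90,0,0,0,-1,1.5,95.5,0,0,0,-1,1.5,95.5,0,0,0]'; python3 - <<'E'
from h import *
shot('wrist','w10.png')
go(.481,-.317,.0416,88.6)
E
```

```text
clock: 13.92
position: [0.4822, -0.3163, 0.0454]
ee_rot: [-0.0, 0.012, 1.0, 0.0]
contact_force: [-0.3, -0.5, -1.4]
width: 0.018
row [ 1.4 -0.3  4.3] [-0.  0.  0.]
row [ 1.4 -0.3  4.3] [-0.0e+00 -1.0e-01 -1.8e+02]
now [ 0.4824 -0.3167  0.0459] jaw head 88.6 q [-0.7   0.46  1.78 -0.    0.9  -2.25] w 0.0183 F [-0.5  0.2 -2. ] t 13.97
```

View pics/w10.png

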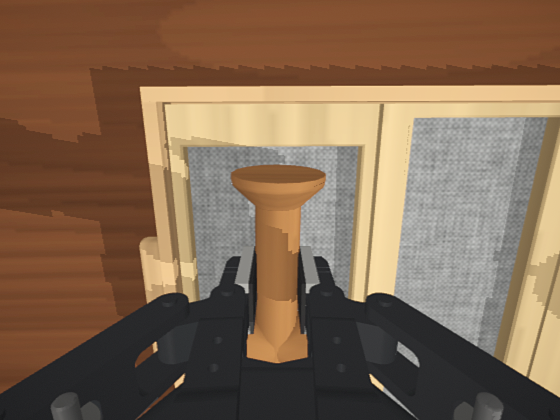

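```bash
python3 -m jog '[1.2,0,2,0,0,0,1.2,0,3.5,0,0,0,1.2,0,3.5,0,0,0]'; python3 -m jog '[0,0,0,0,0,0,0,0,0,0,0,0,0,0,0,0,0,0]' 0.5;python3 - <<'E'
from h import *
shot('wrist','w11.png')
go(.481,-.317,.0416,88.6)
E
```

```text
clock: 14.35
position: [0.4806, -0.3167, 0.0419]
ee_rot: [-0.0, 0.012, 1.0, -0.0]
contact_force: [-0.5, -0.6, 1.1]
width: 0.018
clock: 14.72
position: [0.4805, -0.3165, 0.0414]
ee_rot: [-0.001, 0.012, 1.0, 0.0]
contact_force: [0.7, 0.3, 0.0]
width: 0.0427
row [-0.5 -0.6 -0.2] [ 0.  -0.1  0. ]
row [-0.5 -0.6 -0.2] [ 1.0e-01  0.0e+00 -1.8e+02]
now [ 0.4805 -0.3164  0.0414] jaw head 88.6 q [-0.7   0.47  1.79 -0.    0.89 -2.25] w 0.0426 F [ 0.3  1.  -0.1] t 14.78
```

View pics/w11.png

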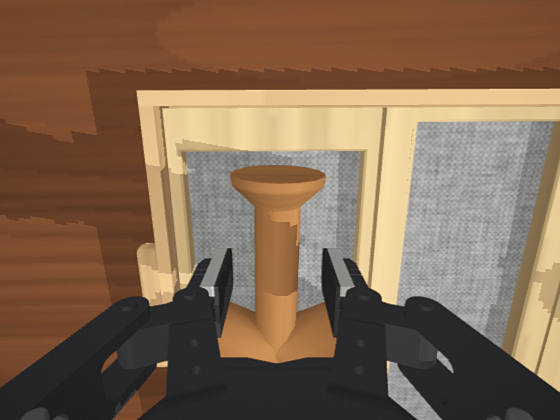

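The kendama is down in its recess and released, with an even margin either side. Rising, then on to the maraca.

```bash
python3 -m jog '[0,0,-40,0,0,0,0,0,-90,0,0,0,0,0,-120,0,0,0,0,0,-120,0,0,0]'; python3 -c "
from h import *
go(.635,.224,.17,98.2)"
```

```text
clock: 15.28
position: [0.482, -0.3176, 0.1641]
ee_rot: [0.002, 0.012, 1.0, -0.002]
contact_force: [0.1, -0.0, -0.1]
width: 0.0426
row [-139.9  545.1   -7.3] [-0.2  0.2 -9.6]
row [-139.9  545.1   -7.3] [  0.3   0.3 170.4]
now [ 0.482  -0.3176  0.1641] jaw head 88.6 q [-0.7   0.34  1.64 -0.    1.16 -2.25] w 0.0426 F [ 0.1 -0.  -0.1] t 15.28
```

```bash
python3 -m jog '[-140,545,-7,0,0,-9.6,-140,545,-7,0,0,-9.6,-140,545,-7,0,0,-9.6,-140,545,-7,0,0,-9.6,-140,545,-7,0,0,-9.6,-140,545,-7,0,0,-9.6,-140,545,-7,0,0,-9.6,-140,545,-7,0,0,-9.6,-140,545,-7,0,0,-9.6,-140,545,-7,0,0,-9.6]' 0.3; python3 - <<'E'
from h import *
shot('wrist','w12.png');t=shot('top','t12.png')
a=cv2.imread('pics/t12.png'); cv2.imwrite('pics/t12.png',cv2.resize(a[150:275,290:450],(768,600),interpolation=cv2.INTER_CUBIC))
go(.635,.224,.12,98.2)
E
```

```text
clock: 16.52
position: [0.6336, 0.2295, 0.1659]
ee_rot: [-0.002, -0.074, 0.997, 0.001]
contact_force: [0.1, -0.5, 0.1]
width: 0.0595
row [-2.3 -1.5 46.3] [-0.  -0.3  0.1]
row [-2.3 -1.5 46.3] [   0.4   -0.  -179.9]
now [0.6327 0.2252 0.1663] jaw head 98.3 q [ 0.24  0.47  1.41  0.    1.27 -1.48] w 0.0597 F [-0.4 -0.7 -0.1] t 16.62
```

View pics/w12.png

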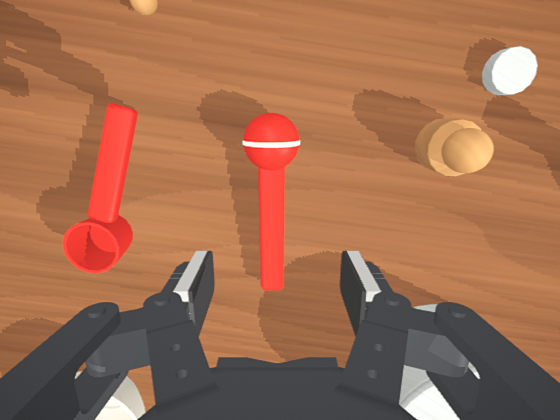

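View pics/t12.png

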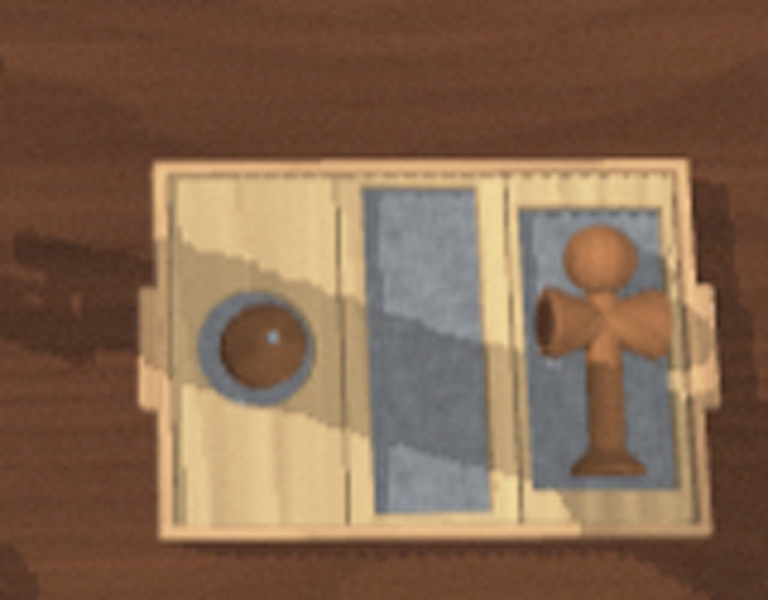

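```bash
python3 - <<'E'
from h import *
np.set_printoptions(precision=4,suppress=True)
w=get_image('wrist');t=get_image('top')
T=lambda u,v,z:ray(t,(290+(u+.5)/4.8-.5,150+(v+.5)/4.8-.5),z)
print("ken ball",T(600,259,.032),"base end",T(609,474,.032),"cupL",T(536,325,.032),"cupR",T(671,322,.032))
h=ray(w,(271.5,140),.023); e=ray(w,(272.5,290),.012)
print("head",h,"end",e,np.degrees(np.arctan2(*(e-h)[[1,0]])),np.linalg.norm((e-h)[:2]))
go(.635,.224,.12,98.2)
E
```

```text
ken ball [ 0.5518 -0.3211  0.032 ] base end [ 0.4321 -0.3166  0.032 ] cupL [ 0.5155 -0.2826  0.032 ] cupR [ 0.5153 -0.3578  0.032 ]
head [0.5864 0.2148 0.023 ] end [0.7306 0.2359 0.012 ] 8.342847690194718 0.14577380806963847
row [-2.3  0.  47.2] [-0.  -0.2 -0. ]
row [-2.3  0.  47.2] [ -0.4   0.  180. ]
now [0.6329 0.2237 0.1672] jaw head 98.2 q [ 0.24  0.47  1.41  0.    1.27 -1.48] w 0.0598 F [ 0.2 -0.3 -0.4] t 16.73
```

```bash
python3 -m jog '[-1,-0.5,50,0,0,0,-1,-0.5,110,0,0,0,-1,-0.5,136,0,0,0,-1,-0.5,140,0,0,0,-1,-0.5,140,0,0,0,-1,-0.5,140,0,0,0]'; python3 -m jog '[0,0,0,0,0,0,0,0,0,0,0,0,0,0,0,0,0,0,0,0,0,0,0,0]' 1 50;  python3 -c "
from h import *
shot('wrist','w13.png');go(.494,-.223,.14,88.6)"
```

```text
clock: 17.48
position: [0.636, 0.2245, 0.0305]
ee_rot: [0.001, -0.071, 0.997, 0.001]
contact_force: [-0.0, 0.5, 0.5]
width: 0.0603
clock: 17.98
position: [0.6351, 0.2249, 0.0294]
ee_rot: [0.0, -0.072, 0.997, 0.0]
contact_force: [-0.5, -0.1, 6.1]
width: 0.0206
row [ 203.7 -423.  -111. ] [0.  0.  9.6]
row [ 203.7 -423.  -111. ] [-0.000e+00  1.000e-01 -1.704e+02]
now [0.6351 0.2249 0.0294] jaw head 98.2 q [ 0.24  0.59  1.56  0.    0.98 -1.48] w 0.0207 F [-0.9 -0.2  6.3] t 18.02
```

View pics/w13.png

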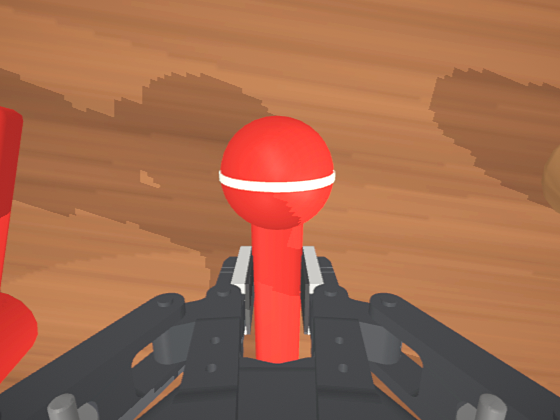

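The maraca is held by its handle, with the head at about (277,172). Next I lift it and work out where I hold it.

```bash
python3 -m jog '[0,0,-40,0,0,0,0,0,-90,0,0,0,0,0,-110,0,0,0,0,0,-110,0,0,0]';  python3 - <<'E'
from h import *
w=shot('wrist','w14.png');s=shot('side','s14.png')
a=cv2.imread('pics/s14.png'); cv2.imwrite('pics/s14.png',cv2.resize(a[180:360,110:350],(800,600),interpolation=cv2.INTER_CUBIC))
st=get_state(); p=st["position"]; q=st["ee_rot"]; r=R.from_quat(q[[1,2,3,0]])
for d in(.042,.047,.052): print(d,proj(w,[p+r.apply([d,y,.0064]) for y in(-.023,0,.023)]).round(1).tolist())
go(.494,-.223,.14,88.6)
E
```

```text
clock: 18.52
position: [0.6357, 0.2249, 0.1401]
ee_rot: [0.001, -0.072, 0.997, 0.001]
contact_force: [-0.2, 0.6, -1.1]
width: 0.0206
0.042 [[220.2, 178.1], [274.5, 178.1], [328.8, 178.1]]
0.047 [[219.6, 166.5], [274.5, 166.4], [329.4, 166.4]]
0.052 [[219.0, 154.5], [274.5, 154.5], [329.9, 154.5]]
row [ 202.4 -422.8   -2.4] [ 0.  -0.2  9.6]
row [ 202.4 -422.8   -2.4] [   0.3    0.  -170.4]
now [0.6339 0.2244 0.1371] jaw head 98.2 q [ 0.24  0.5   1.45  0.    1.21 -1.48] w 0.0207 F [ 1.1 -0.6 -0.7] t 18.62
```

View pics/w14.png

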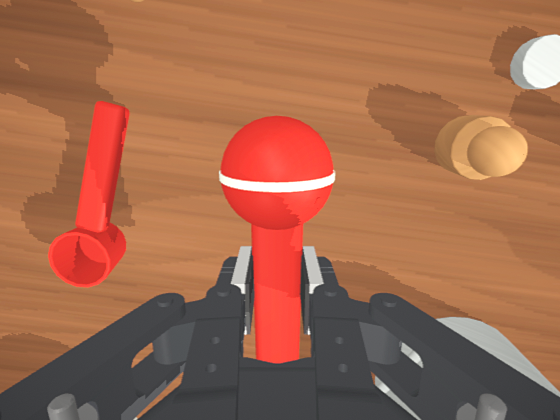

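View pics/s14.png

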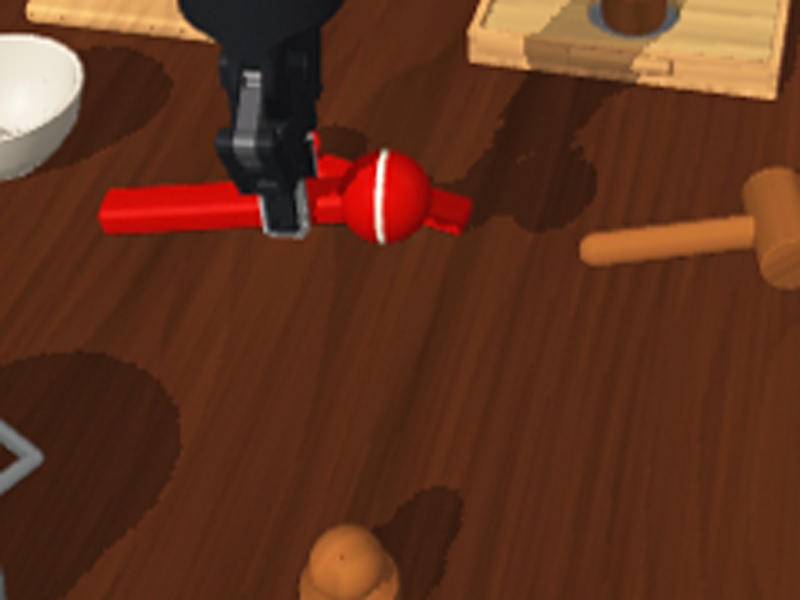

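```bash
python3 -m jog '[202,-422,-2,0,0,9.6,202,-422,-2,0,0,9.6,202,-422,-2,0,0,9.6,202,-422,-2,0,0,9.6,202,-422,-2,0,0,9.6,202,-422,-2,0,0,9.6,202,-422,-2,0,0,9.6,202,-422,-2,0,0,9.6,202,-422,-2,0,0,9.6,202,-422,-2,0,0,9.6]'; python3 - <<'E'
from h import *
shot('wrist','w15.png')
go(.493,-.2215,.0414,88.6)
E
```

```text
clock: 19.88
position: [0.4945, -0.221, 0.1391]
ee_rot: [-0.002, 0.012, 1.0, 0.001]
contact_force: [-0.4, -0.7, -1.2]
width: 0.0209
row [ 1.5 -1.1 98. ] [ 0.1 -0.2  0.1]
row [ 1.5 -1.1 98. ] [   0.3    0.2 -179.9]
now [ 0.4948 -0.2206  0.1394] jaw head 88.7 q [-0.55  0.31  1.74  0.    1.09 -2.1 ] w 0.0208 F [-0.1 -0.1 -0.4] t 19.93
```

View pics/w15.png

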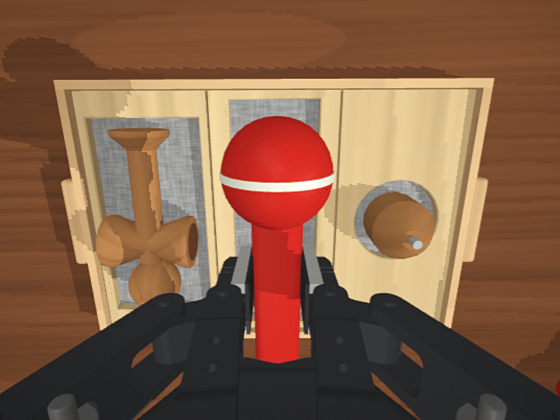

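```bash
python3 - <<'E'
from h import *
w=get_image('wrist')
for p in((229,99),(320,99)): print(ray(w,p,.021))
go(.493,-.2215,.0414,88.6)
E
```

```text
[ 0.41553007 -0.2520118   0.021     ]
[ 0.41709039 -0.1867612   0.021     ]
row [ 1.8 -1.2 98.3] [ 0.1 -0.1  0.1]
row [ 1.8 -1.2 98.3] [   0.2    0.2 -179.9]
now [ 0.4951 -0.2205  0.1397] jaw head 88.7 q [-0.55  0.31  1.74  0.    1.09 -2.1 ] w 0.0206 F [ 0.7  0.  -0.4] t 19.98
```

```bash
python3 -m jog '[1.5,-1,40,0,0,0,1.5,-1,75,0,0,0,1.5,-1,90,0,0,0,1.5,-1,94,0,0,0,1.5,-1,96,0,0,0,1.5,-1,98,0,0,0,1.5,-1,98,0,0,0]'; python3 - <<'E'
from h import *
shot('wrist','w16.png')
go(.4935,-.2215,.0414,88.6)
E
```

```text
clock: 20.85
position: [0.4938, -0.2231, 0.043]
ee_rot: [-0.0, 0.012, 1.0, -0.0]
contact_force: [0.9, 0.3, -1.2]
width: 0.0205
row [0.4 1.6 1.6] [-0. -0.  0.]
row [0.4 1.6 1.6] [   0.   -0. -180.]
now [ 0.4938 -0.2231  0.043 ] jaw head 88.6 q [-0.55  0.42  1.86 -0.    0.85 -2.1 ] w 0.0206 F [ 0.6 -0.5 -1.2] t 20.9
```

View pics/w16.png

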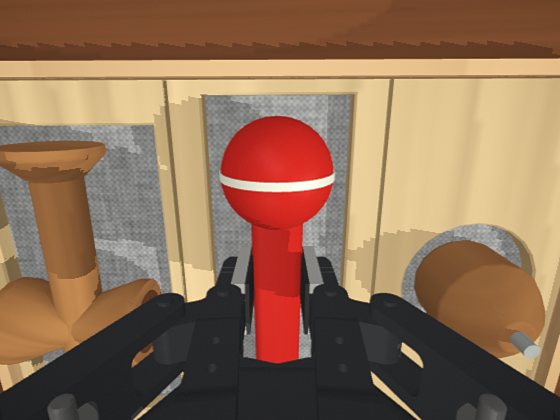

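```bash
python3 -m jog '[0.3,1,1.5,0,0,0,0.3,1,1.5,0,0,0,0.3,1,1.5,0,0,0]'; python3 -m jog '[0,0,0,0,0,0,0,0,0,0,0,0,0,0,0,0,0,0]' 0.55;python3 -m jog '[0,0,-30,0,0,0,0,0,-70,0,0,0,0,0,-120,0,0,0,0,0,-140,0,0,0,0,0,-140,0,0,0]'; python3 - <<'E'
from h import *
shot('wrist','w17.png')
go(.35,.1,.25,88.6)
E
```

```text
clock: 21.28
position: [0.4936, -0.2222, 0.0414]
ee_rot: [-0.0, 0.012, 1.0, -0.0]
contact_force: [0.5, 0.1, 3.6]
width: 0.0206
clock: 21.65
position: [0.493, -0.2217, 0.0407]
ee_rot: [-0.001, 0.012, 1.0, 0.0]
contact_force: [-0.0, -0.1, 0.6]
width: 0.0384
clock: 22.28
position: [0.4943, -0.2224, 0.1825]
ee_rot: [0.001, 0.012, 1.0, -0.001]
contact_force: [-0.7, 0.4, 0.2]
width: 0.0386
row [151.1 318.3 -68.9] [ 0. -0.  0.]
row [151.1 318.3 -68.9] [ 1.0e-01  0.0e+00 -1.8e+02]
now [ 0.4934 -0.2218  0.181 ] jaw head 88.6 q [-0.55  0.27  1.69 -0.    1.18 -2.1 ] w 0.0387 F [ 1.2  0.  -0.9] t 22.32
```

View pics/w17.png

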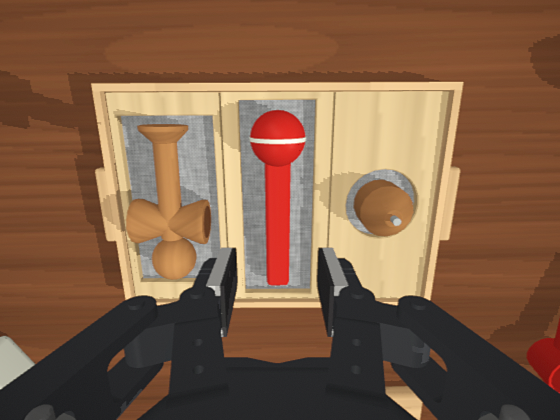

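All three toys are in their recesses. I'll back away for a clear final check from the top and side cameras.

```bash
python3 -m jog '[60,60,-60,0,0,0,100,110,-70,0,0,0,150,160,-70,0,0,0,151,220,-70,0,0,0,151,280,-70,0,0,0,151,300,-70,0,0,0,151,300,-70,0,0,0,151,300,-70,0,0,0]'; python3 - <<'E'
from h import *
shot('top','t18.png');shot('side','s18.png')
a=cv2.imread('pics/t18.png'); cv2.imwrite('pics/t18z.png',cv2.resize(a[170:275,310:450],(800,600),interpolation=cv2.INTER_CUBIC))
b=cv2.imread('pics/s18.png'); cv2.imwrite('pics/s18z.png',cv2.resize(b[110:230,230:390],(800,600),interpolation=cv2.INTER_CUBIC))
E
```

```text
clock: 23.32
position: [0.3492, 0.0814, 0.2501]
ee_rot: [-0.002, 0.011, 1.0, -0.0]
contact_force: [-0.3, -0.1, -0.6]
width: 0.0385
```

View pics/t18z.png

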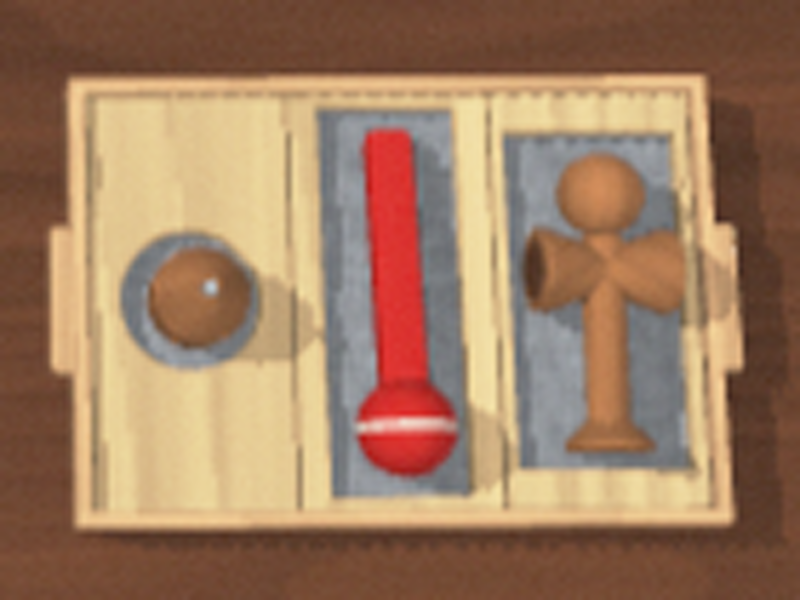

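View pics/s18z.png

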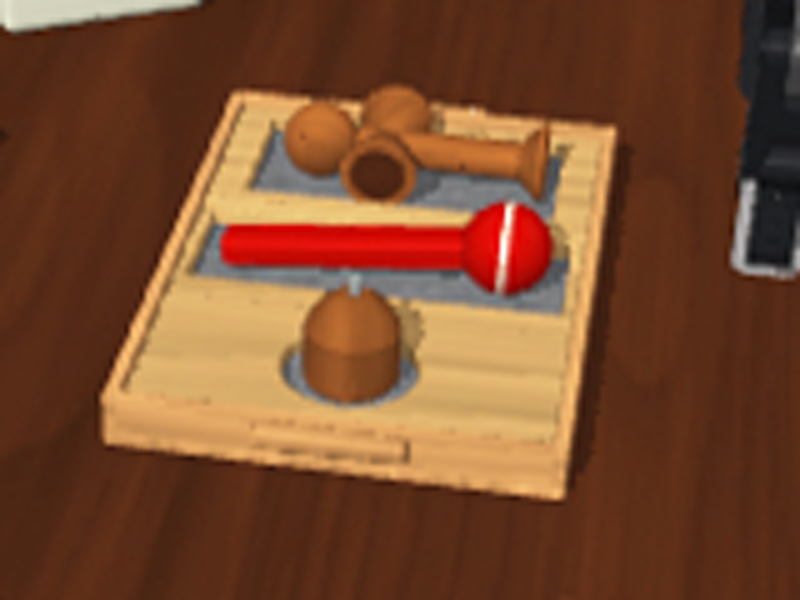

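View pics/t18.png

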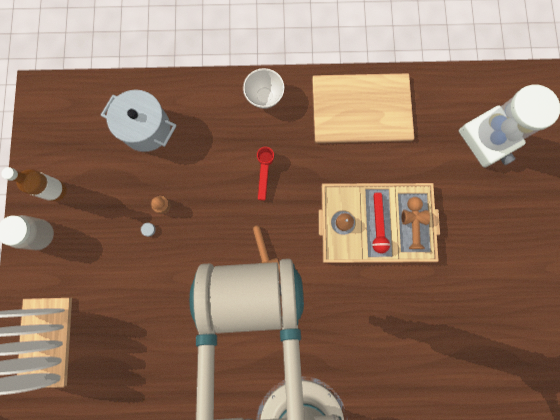

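```bash
python3 - <<'E'
from h import *
np.set_printoptions(precision=4,suppress=True)
c=get_image("top"); s=get_image("side"); k=800/140
B=lambda u,v,z:ray(c,(310+(u+.5)/k-.5,170+(v+.5)/k-.5),z)[:2]
S=lambda u,v,z:ray(s,(230+(u+.5)/5-.5,110+(v+.5)/5-.5),z)[:2]
print("top",B(211,287,.067),S(355,279,.067))
print("mar head",B(408,428,.035),S(506,248,.035),"end",B(388,131,.028),S(222,243,.026))
print("ken ball",B(600,195,.032),S(320,138,.032),"base",B(610,447,.032),S(540,160,.032))
C=[S(*p,.026) for p in((237,91),(616,127),(562,497),(103,400))];print("caddy side",np.mean(C,0),C)
C=[S(*p,.026) for p in((237,91),(616,127))]
E
```

```text
top [ 0.5079 -0.1304] [ 0.5099 -0.1298]
mar head [ 0.4445 -0.223 ] [ 0.4467 -0.2225] end [ 0.5853 -0.2244] [ 0.5876 -0.2161]
ken ball [ 0.5514 -0.321 ] [ 0.5541 -0.3216] base [ 0.4336 -0.3164] [ 0.4371 -0.3191]
caddy side [ 0.5077 -0.2152] [array([ 0.6092, -0.3775]), array([ 0.3997, -0.3739]), array([ 0.4061, -0.0375]), array([ 0.6157, -0.0717])]
```

```bash
python3 -c "
from rig import *
print(sign_off())"
```

```text
the job is handed in; nothing more can be done
None
```

I put the three toys in their recesses and handed the job in at about 23 s on the robot's clock. No verdict was reported.

**Final position checks:** Measured from the top and side cameras, with the limit at 14 mm or more each way:

| Toy | Recess | Distance from recess centre | Condition |
|---|---|---|---|
| Spinning top | round | 2–3 mm | standing tip up |
| Maraca | long narrow | about 2 mm | lying along the recess |
| Kendama | short wide | about 2–3 mm | lying along the recess |

- **Depth in the recess:** I judged this from the pictures and from the tool height and contact force when letting go. I did not measure it directly.
- **Kitchen things:** The scoop and shaker were at the same pixels as at the start. The arm partly hid the mallet in the last top view, but the part in sight looked unmoved and I never touched it.

**What went wrong or disagreed:**
- I first turned the top the wrong way, and joint 6 reached its limit at -2.7 rad. The tool tilted about 7° while held clear of everything, and I unwound it with no loss.
- The wrist and top cameras disagreed by 2–4 mm on positions, so I mostly aimed at a compromise between them.
- In the last check I picked one caddy corner wrongly in the side view. I used the caddy position from the earlier top view instead.

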